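# Stand the knocked-over tube rack up and push it against the stop rail

### The job

The big empty test-tube rack has been knocked onto its side. Using the fingers only to push, never pinching or lifting it, tip it back up onto its base, then gently slide it until its long side stands flush against the steel stop rail in front of the heater, with neither end of the rack sticking out past the rail. Leave everything else on the bench as it is.

Things in the scene. Friction and masses are not known exactly. Their poses are not given: they have to be found in the camera images.
- rack: The empty pale plastic test-tube rack, knocked over: 210 mm long, 100 wide, 66 high when upright, about 0.25 kg. Origin: centre of its base face. x along its length, y across its width, z from the base to the holed top face (up when upright). At first it lies on its long -y side: +y is up, it is 100 mm high, its base faces roughly to the rail and its holed face away from it.
- rack_top (a point): Centre of the rack's holed top face, (0, 0, 66) mm in its frame: a flat rigid plate, its 8 x 4 dark round holes are too shallow for anything to enter. Pushed near its upper edge (80 to 100 mm above the bench) the lying rack pivots over the lower edge of its base and, past about 35 degrees, drops onto its base by itself; pushed low down it slides.
- rack_heel (a point): Middle of the long edge of the rack's base at its -y side, (0, -50, 0) mm in its frame: the edge it pivots over, on the bench both as found and when upright. Upright, this -y long side faces away from the rail and is the one to push; it is open between the base, a middle plate 24 mm up and the top plate, whose edges are flush with the solid end plates.
- dock: Fixed steel stop rail before a dry-block heater: an upright strip 340 mm long, 45 high, 4 thick. Origin: middle of the face towards the rack, at bench height. x along the rail, y from the face to the heater (the rack is on the -y side), z up. The heater is 45 to 245 mm behind the face, 280 wide, 103 high. With the upright rack flush, the rack's origin is at y = -50 mm and its +y side touches the rail.
- bottle: Bystander, loose, to be left alone: round clear bottle with a screw cap, 70 mm across, 135 mm high, upright. Origin: centre of its underside; z up.
- flask: Bystander, loose, to be left alone: conical glass flask, 76 mm across, 108 mm high, upright. Origin: centre of its underside; z up.
- jar: Bystander, loose, to be left alone: small amber jar, 56 mm across, 85 mm high, upright. Origin: centre of its underside; z up.
- petri: Bystander, loose, to be left alone: flat clear dish, 92 mm across, 16 mm high. Origin: centre of its underside; z up.
- beaker: Bystander, loose, to be left alone: small open glass beaker, 50 mm across, 60 mm high, upright. Origin: centre of its underside; z up.
- spatula: Bystander, loose, to be left alone: thin steel lab spatula, 150 mm long, 4 mm thick, lying flat. Origin: middle of its length, at its underside; z up.
- vialrack: Bystander, loose, to be left alone: small rack, 120 x 70 mm, 50 mm high (72 mm with its vials), standing upright on its base. Origin: centre of its underside; z up.

How it is judged (in metres and radians):
On the way:
1. the rack stands upright on its base (angle between rack's own z axis and vertical below 0.06 rad and height (world z) of rack below 0.006 m), for 0.2 s.
At the end, for the whole second after the job is handed in: The rack stands upright on its base (within 0.06 rad, base within 6 mm of the bench), its long side against the rail: parallel within 0.05 rad, its middle at most 7 mm off the rail, its origin within 68 mm of the rail's middle along the rail (so no end projects), at rest (all of step 1 and y of rack in the frame of dock between -0.057 and -0.04 m and angle between the x axis of rack and the x axis of dock, either way round below 0.05 rad and x of rack in the frame of dock between -0.068 and 0.068 m and linear speed of rack below 0.01 m/s); the robot touches nothing.
It fails at once if the rack is rammed against the rail with more than 40 N (contact force between rack and dock above 40 N).
It fails at once if the rack is lifted or carried: its heel edge leaves the bench by more than 20 mm (height (world z) of rack_heel above 0.02 m).
It fails at once if a bystander is shifted by more than 20 mm (distance of any of bottle, flask, jar, petri, beaker, spatula, vialrack from where it was at the start of the episode above 0.02 m).
It fails at once if an upright bystander is knocked over (angle between any of bottle, flask, jar, beaker, vialrack's own z axis and vertical above 0.4 rad).
It also fails if it takes over 58 s, if anything falls off the work surface, if the arm or the gripper's body presses on something with over 40 N, if the wrist force passes 120 N, or if a joint passes its speed limit or range.

### The arm

A 6-joint arm with a two-finger parallel gripper is mounted at the origin on the work surface. World frame = base frame: x ahead of the robot, y to its left, z up, the work surface at z = 0. Lengths are in m, angles in degrees, forces in N, time in s.
With the tool pointing down it reaches from about 0.425 to 0.95 m from the base axis. Payload 14.7 kg.
Tool frame: the origin (TCP) lies on the mounting face of the last link; the fingertips stand 173 mm ahead of it and the grasp point (between the pads) lies 155 mm ahead of it; z points along the fingers, y is the line along which they close (so a half turn about z gives the same grasp; the last joint's range is limited). The gripper opens to 85 mm and grips with 20 to 120 N. Pads are 22 mm wide; open, the fingers measure 114 mm over their backs; the gripper's body (76 mm by 85 mm) begins 54 mm behind the grasp point. The pads swing forward as they close: fully open they stand 13 mm farther back than shut.
Start: joints at [66.257, 27.513, 91.461, -0, 61.026, -2.67], TCP at [0.234, 0.607, 0.405] pointing down, gripper open.
Joint ranges: [-157.49, 157.49], [-46.99, 117.5], [13.45, 153.17], [-89.5, 269.5], [5.16, 153.95], [-167.48, 167.48]. Speed limits (degrees/s): [108.29, 108.29, 136.94, 172.46, 172.46, 172.46].

### API

Orientations are given as a 3x3 rotation matrix whose columns are the frame's x, y, z axes.
In Python, from plant import bot gives the robot as it stands.
- The arm moves only by the tool send_rows, never from a script. Its argument "motion" is a list that holds one entry, the list of rows, each a list of 7 numbers: the shift along the tool's x, y, z in m, then the turn, a rotation vector about the tool's x, y, z in degrees, then the closure, from -1 (fully open) to 1 (shut). A call has 1 to 5 rows; each row is the pose to reach, as a shift and turn from the pose commanded when the call began, along the tool's axes at that moment; what a row does not reach only later rows make up. A row lasts 1/8 s, in which the tool goes at most 62.5 mm and 10.7 degrees, less where a joint would pass 70% of its speed; a pose out of reach is approached as far as the arm can. A call with a gripper value outside its range is refused whole. The fingers move at their own pace and stop on an object; the grip force is fixed at half the most. Time passes only in rows, so rows that repeat a pose let the fingers close. It gives the time, the measured TCP pose, the force, the opening and the grip force at its end, in the units of the state.
- bot.observe(): the state, without advancing time (a new reading comes with each control period).
- bot.capture(name): name is "side" or "top" or "wrist"; returns a dict with "color" (420x560x3 uint8, blue, green, red), "depth" (420x560 float32, m along the optical axis (not along the pixel's ray), 0 where there is no reading), "camera_matrix" (3x3 intrinsics, pixels), "k1" (the pictures are not rectified: a ray, as slopes to the right and down, at radius r is drawn at 1 + k1 r^2 times it, then the intrinsics apply), "R" (3x3) and "t" (3): a world point X has camera coordinates R X + t; the wrist camera has in their place "hand_eye" (4x4, takes a point from camera to tool coordinates, whose origin is the TCP and whose axes are the flange's). Camera axes: x right, y down, z forward; pixel columns grow to the right and rows downward; lengths in m; the calibration is good to about 2 mm. A picture is of the moment at which its call begins: read the wrist's pose just before it.
- bot.job_done(): hands the job in; it is judged then, once.
Trained networks look in the newest picture that a camera, given by its name, has taken for a name from the list of things; names that differ only in an ending like _2 or _b are one class to them, and where a whole thing is asked for, a point or a joint stands for the part that bears it (a point fixed in the world has none). Each returns a list of dicts, best first, with "score" (0 to 1); they miss things now and then, are a little off and sometimes report something else, mostly with a low value. They report only what shows in the picture. A call takes as long as a camera call.
- bot.masks_of(name, camera): "mask" (420x560 bool, what is visible of it) and "point" ([column, row] in pixels, amid what is visible of it).
The state is a dict: "time_s": time; "joint_pos": joint angles; "joint_velocities": joint speeds; "joint_torque": joint torques, N m; "eef_pos": TCP position; "tool_rot": TCP orientation; "force": force on the tool from outside, world axes, zero at the start; "torque": the same for the moment, N m; "finger_gap": finger opening in m; "gripper_force": force on a finger pad.
Only numpy, scipy, OpenCV 4.12 (cv2) and the standard library are available. Lean on these libraries where they do the work, as an engineer would, in place of code of your own. Each camera call takes 0.05 s, during which the arm holds its last target. There are 200 camera calls.

## Working session

There is one attempt and no reset: what is moved stays moved. The work goes in short steps, Python scripts to look and compute and a tool call to move; the robot and the scene stay as the last step left them, time stands still between calls to the robot, and variables do not carry over. Pictures are saved under pics/ and viewed, at most 10 in all, crops included, and the job is handed in when it is done.

Besides the shell and the picture viewer there is one more tool, called after ">>>" in YAML: its name, and indented under it one key for each argument. send_rows: Moves the arm, as the interface text tells. Its arguments: {"type":"object","properties":{"motion":{"type":"array"}},"required":["motion"]}

```bash
mkdir -p pics; ls; cat > h.py <<'E'
import numpy as np, cv2
from plant import bot
def cloud(c):
    K=c["camera_matrix"];d=c["depth"];h,w=d.shape
    u,v=np.meshgrid(np.arange(w),np.arange(h))
    pts=np.stack([u,v],-1).reshape(-1,1,2).astype(np.float64)
    xd=(pts[:,0,0]-K[0,2])/K[0,0]; yd=(pts[:,0,1]-K[1,2])/K[1,1]
    x,y=xd.copy(),yd.copy()
    for _ in range(20):
        f=1+c["k1"]*(x*x+y*y); x=xd/f;y=yd/f
    z=d.reshape(-1)
    P=np.stack([x*z,y*z,z],1)
    W=(P-np.array(c["t"]).reshape(3))@np.array(c["R"])
    W[z==0]=np.nan
    return W.reshape(h,w,3)
E
python3 - <<'E'
from h import *
for cam in("top","side"):
    c=bot.capture(cam); cv2.imwrite(f"pics/{cam}0.png",c["color"]); W=cloud(c)
    np.save(f"{cam}0.npy",W)
    for n in("rack","rack_top","dock","bottle","flask","jar","petri","beaker","spatula","vialrack"):
        for m in bot.masks_of(n,cam)[:2]:
            p=W[m["mask"]]; p=p[~np.isnan(p[:,0])]
            if len(p)<5: continue
            print(cam,n,round(m["score"],2),m["point"],len(p),np.percentile(p,[3,50,97],axis=0).round(3).tolist())
E
```

```text
pics
top rack 0.64 [238.3, 233.2] 1743 [[0.455, -0.068, 0.001], [0.558, -0.027, 0.09], [0.658, -0.002, 0.103]]
top rack_top 0.91 [237.6, 226.0] 1330 [[0.456, -0.068, 0.01], [0.576, -0.027, 0.092], [0.657, -0.003, 0.103]]
top dock 0.95 [89.5, 246.9] 13821 [[0.401, 0.191, 0.003], [0.532, 0.302, 0.086], [0.668, 0.426, 0.105]]
top dock 0.47 [325.2, 279.2] 1237 [[0.422, -0.261, 0.013], [0.461, -0.221, 0.017], [0.502, -0.179, 0.02]]
top bottle 0.93 [200.5, 140.1] 1014 [[0.735, 0.032, 0.021], [0.755, 0.058, 0.096], [0.789, 0.092, 0.137]]
top flask 0.77 [159.8, 146.0] 875 [[0.736, 0.133, 0.002], [0.76, 0.156, 0.044], [0.796, 0.196, 0.11]]
top jar 0.83 [243.8, 141.0] 647 [[0.754, -0.053, 0.001], [0.773, -0.03, 0.084], [0.808, -0.005, 0.088]]
top petri 0.92 [324.2, 278.8] 1225 [[0.421, -0.259, 0.014], [0.461, -0.219, 0.017], [0.5, -0.179, 0.02]]
top petri 0.63 [159.7, 146.2] 888 [[0.735, 0.132, 0.001], [0.76, 0.156, 0.044], [0.796, 0.192, 0.11]]
top beaker 0.66 [307.8, 150.7] 382 [[0.734, -0.199, 0.003], [0.764, -0.18, 0.035], [0.776, -0.157, 0.062]]
top spatula 0.68 [347.5, 200.7] 223 [[0.574
[... 873 characters left out ...]
, [0.774, -0.046, 0.053], [0.802, -0.011, 0.087]]
side petri 0.95 [228.2, 252.9] 1056 [[0.423, -0.262, 0.004], [0.462, -0.227, 0.017], [0.5, -0.179, 0.018]]
side beaker 0.57 [360.1, 227.8] 674 [[0.731, -0.199, 0.001], [0.751, -0.189, 0.041], [0.776, -0.116, 0.061]]
side spatula 0.81 [322.0, 272.1] 305 [[0.574, -0.29, -0.0], [0.653, -0.277, 0.004], [0.712, -0.263, 0.006]]
side spatula 0.66 [361.0, 227.1] 636 [[0.731, -0.199, 0.003], [0.751, -0.19, 0.043], [0.775, -0.153, 0.061]]
side vialrack 0.62 [335.0, 156.3] 311 [[0.732, 0.075, 0.007], [0.751, 0.159, 0.068], [0.774, 0.179, 0.111]]
side vialrack 0.58 [309.0, 306.3] 3730 [[0.541, -0.46, 0.004], [0.596, -0.429, 0.05], [0.662, -0.383, 0.073]]
```

View pics/top0.png

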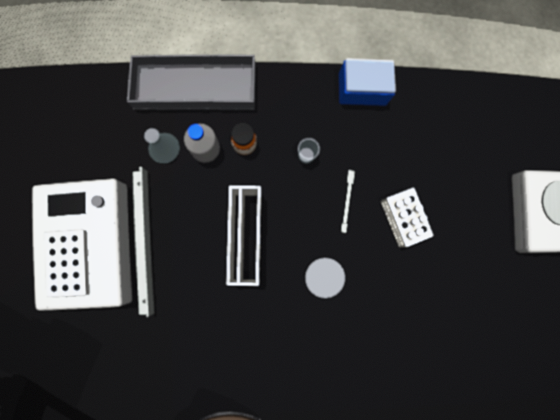

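```bash
python3 - <<'E'
from h import *
T=np.load("top0.npy");S=np.load("side0.npy")
def line(p,n):
    # y = a x + b robust
    x,y=p[:,0],p[:,1]
    k=np.ones(len(x),bool)
    for _ in range(8):
        a,b=np.polyfit(x[k],y[k],1); r=y-a*x-b; k=abs(r)<max(2*np.std(r[k]),.001)
    print(n,"slope deg",np.degrees(np.arctan(a)).round(2),"y@.55",round(a*.55+b,4),"x",np.percentile(x[k],[0,1,99,100]).round(3),k.sum())
def sel(A,lo,hi):
    p=A.reshape(-1,3);p=p[~np.isnan(p[:,0])]
    return p[((p>lo)&(p<hi)).all(1)]
for n,A in(("top",T),("side",S)):
    r=sel(A,[.3,.13,.036],[.8,.225,.052]); 
    print(n,"rail pts",len(r),np.percentile(r,[1,50,99],axis=0).round(3).tolist()); line(r,n+" railtop")
    f=sel(A,[.3,.13,.01],[.8,.21,.035]); print(len(f)); 
    if len(f)>20: line(f,n+" railface")
    t=sel(A,[.42,-.12,.09],[.7,.04,.115])
    print("rack top corner box",cv2.minAreaRect(t[:,:2].astype(np.float32)), np.median(t[:,2]))
f=sel(S,[.42,-.085,.01],[.7,-.045,.09]); line(f,"rack face")
print(bot.observe())
E
```

```text
top rail pts 591 [[0.379, 0.14, 0.036], [0.591, 0.191, 0.044], [0.788, 0.208, 0.051]]
top railtop slope deg 4.54 y@.55 0.1952 x [0.376 0.379 0.71  0.713] 435
740
top railface slope deg -5.36 y@.55 0.1854 x [0.376 0.38  0.795 0.799] 740
rack top corner box ((0.5562770962715149, -0.03482117876410484), (0.0668865293264389, 0.21032948791980743), 89.49878692626953) 0.10051710387650215
side rail pts 467 [[0.377, 0.154, 0.036], [0.551, 0.196, 0.042], [0.747, 0.212, 0.049]]
side railtop slope deg 4.36 y@.55 0.1975 x [0.374 0.377 0.707 0.71 ] 388
909
side railface slope deg 4.29 y@.55 0.1975 x [0.373 0.376 0.705 0.712] 712
rack top corner box ((0.5556392669677734, -0.0328763984143734), (0.07302093505859375, 0.21020103991031647), 89.97907257080078) 0.09717985454680454
rack face slope deg -0.63 y@.55 -0.0648 x [0.45  0.452 0.658 0.66 ] 2221
{'time_s': 1.1, 'joint_pos': array([ 6.62565662e+01,  2.75124694e+01,  9.14592008e+01, -9.56085369e-05,
        6.10248785e+01, -2.67029880e+00]), 'joint_velocities': array([ 0.03965653, -0.01148733,  0.02103831, -0.04997641,  0.00309804,
       -0.08996593]), 'joint_torque': array([-9.94523070e-04, -9.50517654e+01, -4.30662775e+01, -6.45350774e-04,
        1.01601076e-03,  3.62663150e-05]), 'eef_pos': array([0.23370269, 0.6065472 , 0.40472085]), 'tool_rot': array([[-9.33122519e-01,  3.59558567e-01,  2.55893450e-05],
       [ 3.59558568e-01,  9.33122518e-01,  5.45487027e-05],
       [-4.26454064e-06,  6.01014911e-05, -9.99999998e-01]]), 'force': array([-0.8159765 , -0.1084154 ,  0.53034959]), 'torque': array([ 0.02877111, -0.10718135,  0.01070743]), 'gripper_force': 0.0, 'finger_gap': 0.08557445277553861}
```

The top view shows the lying rack at about (245, 235), the rail at (143, 242) and the heater at (80, 245). The bottle (202, 142) and flask (163, 147) stand clear of the push lane. I'm moving to a point behind the rack.

>>> send_rows:
  motion:
    - [[-0.561, -0.563, 0, 0, 0, 69.4, -1], [-0.561, -0.563, 0, 0, 0, 69.4, -1], [-0.561, -0.563, 0, 0, 0, 69.4, -1], [-0.561, -0.563, 0, 0, 0, 69.4, -1], [-0.561, -0.563, 0, 0, 0, 69.4, -1]]

```text
time_s: 1.72
eef_pos: [0.3604, 0.3189, 0.405]
tool_rot: [[-0.257, 0.966, 0.001], [0.966, 0.257, 0.0], [0.0, 0.001, -1.0]]
force: [0.9, 0.6, 0.8]
finger_gap: 0.0854
gripper_force: 0.0
```

```bash
cat >> h.py <<'E'
def rel(x,y,z,yaw):
    s=bot.observe();R=s["tool_rot"];a=np.degrees(np.arctan2(R[1,1],R[0,1]))
    print("t",s["time_s"],"pos",s["eef_pos"].round(4),"yaw",a.round(2),"F",s["force"].round(1))
    print("shift",(R.T@(np.array([x,y,z])-s["eef_pos"])).round(4),"turn z",(a-yaw).round(2))
E
python3 -c "
from h import *
rel(.555,-.12,.405,-.5)"
```

```text
t 1.725 pos [0.3604 0.3189 0.405 ] yaw 14.88 F [0.9 0.6 0.8]
shift [-4.742e-01  7.540e-02 -1.000e-04] turn z 15.38
```

>>> send_rows:
  motion:
    - [[-0.474, 0.075, 0, 0, 0, 15.4, -1], [-0.474, 0.075, 0, 0, 0, 15.4, -1], [-0.474, 0.075, 0, 0, 0, 15.4, -1], [-0.474, 0.075, 0, 0, 0, 15.4, -1], [-0.474, 0.075, 0, 0, 0, 15.4, -1]]

```text
time_s: 2.35
eef_pos: [0.4886, 0.0336, 0.405]
tool_rot: [[0.004, 1.0, 0.001], [1.0, -0.004, 0.0], [0.0, 0.001, -1.0]]
force: [1.3, 1.3, 0.1]
finger_gap: 0.0856
gripper_force: 0.0
```

```bash
python3 -c "
from h import *
rel(.555,-.12,.30,-.5)"
```

```text
t 2.35 pos [0.4886 0.0336 0.405 ] yaw -0.2 F [1.3 1.3 0.1]
shift [-0.1533  0.0668  0.1051] turn z 0.3
```

>>> send_rows:
  motion:
    - [[-0.153, 0.067, 0, 0, 0, 0.3, -1], [-0.153, 0.067, 0, 0, 0, 0.3, -1], [-0.153, 0.067, 0, 0, 0, 0.3, -1], [-0.153, 0.067, 0.105, 0, 0, 0.3, -1], [-0.153, 0.067, 0.105, 0, 0, 0.3, -1]]

```text
time_s: 2.98
eef_pos: [0.5541, -0.1183, 0.2979]
tool_rot: [[0.01, 1.0, -0.001], [1.0, -0.01, 0.0], [0.0, -0.001, -1.0]]
force: [0.1, -1.2, 0.2]
finger_gap: 0.0855
gripper_force: 0.0
```

```bash
python3 - <<'E'
from h import *
rel(.555,-.12,.257,-.5)
c=bot.capture("side");W=cloud(c);cv2.imwrite("pics/side1.png",c["color"])
c=W.reshape(-1,3);c=c[~np.isnan(c[:,0])]
p=c[(abs(c[:,1]+.12)<.03)&(abs(c[:,0]-.555)<.09)&(c[:,2]>.11)&(c[:,2]<.19)]
for x in np.arange(.47,.65,.01):
    q=p[abs(p[:,0]-x)<.005]
    if len(q)>3: print(x.round(3),len(q),"zmin",np.sort(q[:,2])[:4].round(4),"y",np.percentile(q[:,1],[5,95]).round(4))
E
```

```text
t 2.975 pos [ 0.5541 -0.1183  0.2979] yaw -0.57 F [ 0.1 -1.2  0.2]
shift [-0.0017  0.0009  0.0409] turn z -0.07
0.48 7 zmin [0.1845 0.1849 0.1872 0.1878] y [-0.1282 -0.124 ]
0.49 15 zmin [0.1803 0.1824 0.1824 0.1835] y [-0.1284 -0.1208]
0.5 82 zmin [0.1428 0.1451 0.1459 0.1461] y [-0.129 -0.121]
0.51 46 zmin [0.143  0.1431 0.1453 0.1465] y [-0.1291 -0.1239]
0.6 104 zmin [0.1409 0.1409 0.1421 0.1423] y [-0.1301 -0.1106]
0.61 49 zmin [0.1466 0.1472 0.1482 0.1504] y [-0.1284 -0.1212]
0.62 11 zmin [0.1808 0.1828 0.1858 0.186 ] y [-0.1307 -0.1209]
```

View pics/side1.png

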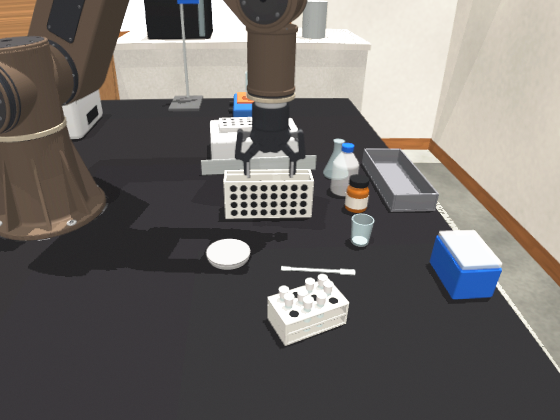

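The side view shows the open fingers straddling x≈0.50–0.61 behind the rack's holed face (268, 193), with the tips about 158 mm ahead of the TCP. Next I descend and push near the upper edge.

>>> send_rows:
  motion:
    - [[0, 0, 0.051, 0, 0, 0, -1], [0, 0, 0.051, 0, 0, 0, -1], [0.02, 0, 0.051, 0, 0, 0, -1], [0.032, 0, 0.051, 0, 0, 0, -1], [0.037, 0, 0.051, 0, 0, 0, -1]]

```text
time_s: 3.65
eef_pos: [0.5553, -0.0794, 0.2502]
tool_rot: [[0.007, 1.0, 0.002], [1.0, -0.007, -0.0], [-0.0, 0.002, -1.0]]
force: [-0.9, -0.5, 0.3]
finger_gap: 0.0852
gripper_force: 0.0
```

>>> send_rows:
  motion:
    - [[0.008, 0, 0, 0, 0, 0, -1], [0.016, 0, 0, 0, 0, 0, -1], [0.024, 0, 0, 0, 0, 0, -1], [0.031, 0, 0, 0, 0, 0, -1], [0.035, 0, 0, 0, 0, 0, -1]]

```text
time_s: 4.28
eef_pos: [0.5551, -0.0451, 0.2486]
tool_rot: [[0.008, 1.0, -0.0], [1.0, -0.008, 0.0], [0.0, -0.0, -1.0]]
force: [-0.5, -0.5, 1.1]
finger_gap: 0.0853
gripper_force: 0.3
```

```bash
cat >> h.py <<'E'
def look(name):
    c=bot.capture("side");W=cloud(c);cv2.imwrite(f"pics/{name}.png",c["color"])
    for m in bot.masks_of("rack","side")[:2]+bot.masks_of("rack_top","side")[:1]:
        p=W[m["mask"]];p=p[~np.isnan(p[:,0])]
        print(m["score"],np.percentile(p,[2,50,98],axis=0).round(3).tolist())
        p=p[(p[:,1]>-.15)&(p[:,1]<.21)]
        if len(p)>50:
            u,s,v=np.linalg.svd(p-np.median(p,0),full_matrices=False); print(" n",v[2].round(2))
E
python3 -c "
from h import *
rel(.555,0,.247,-.5);look('side2')"
```

```text
t 4.275 pos [ 0.5551 -0.0451  0.2486] yaw -0.47 F [-0.5 -0.5  1.1]
shift [ 0.0451 -0.0005  0.0016] turn z 0.03
0.67 [[0.455, -0.059, 0.029], [0.555, -0.041, 0.072], [0.656, -0.02, 0.116]]
 n [ 0.   -0.9   0.43]
0.81 [[0.454, -0.059, 0.027], [0.554, -0.041, 0.071], [0.656, -0.019, 0.116]]
 n [-0.01 -0.93  0.37]
```

>>> send_rows:
  motion:
    - [[0.006, 0, 0, 0, 0, 0, -1], [0.012, 0, 0, 0, 0, 0, -1], [0.018, 0, 0, 0, 0, 0, -1], [0.024, 0, 0, 0, 0, 0, -1], [0.026, 0, 0, 0, 0, 0, -1]]

```text
time_s: 5.05
eef_pos: [0.5554, -0.0191, 0.2487]
tool_rot: [[0.008, 1.0, -0.0], [1.0, -0.008, 0.0], [0.0, -0.0, -1.0]]
force: [1.5, 0.6, 0.4]
finger_gap: 0.0851
gripper_force: 0.0
```

```bash
python3 -c "
from h import *
rel(.555,0,.247,-.5);look('side3')"
```

```text
t 5.05 pos [ 0.5554 -0.0191  0.2487] yaw -0.46 F [1.5 0.6 0.4]
shift [ 0.0191 -0.0005  0.0017] turn z 0.04
0.8 [[0.455, 0.001, 0.003], [0.554, 0.027, 0.029], [0.657, 0.098, 0.069]]
 n [-0.03 -0.62  0.79]
0.67 [[0.732, 0.034, 0.005], [0.756, 0.047, 0.078], [0.793, 0.075, 0.137]]
 n [ 0.47  0.86 -0.18]
0.95 [[0.456, 0.001, 0.003], [0.556, 0.027, 0.029], [0.657, 0.095, 0.069]]
 n [ 0.01  0.7  -0.71]
```

>>> send_rows:
  motion:
    - [[-0.026, 0, 0, 0, 0, -4.9, -1], [-0.026, 0, 0, 0, 0, -4.9, -1], [-0.026, 0, 0.04, 0, 0, -4.9, -1], [-0.026, 0, 0.068, 0, 0, -4.9, -1], [-0.026, 0, 0.068, 0, 0, -4.9, -1]]

```text
time_s: 5.82
eef_pos: [0.5543, -0.0453, 0.1792]
tool_rot: [[-0.076, 0.997, -0.004], [0.997, 0.076, 0.001], [0.001, -0.003, -1.0]]
force: [0.3, -0.5, 0.2]
finger_gap: 0.085
gripper_force: 0.0
```

>>> send_rows:
  motion:
    - [[0.015, 0, 0, 0, 0, 0, -1], [0.025, 0, 0, 0, 0, 0, -1], [0.035, 0, 0, 0, 0, 0, -1], [0.045, 0, 0, 0, 0, 0, -1], [0.055, 0, 0, 0, 0, 0, -1]]

```text
time_s: 6.45
eef_pos: [0.5509, 0.01, 0.1809]
tool_rot: [[-0.077, 0.997, 0.0], [0.997, 0.077, -0.0], [-0.0, 0.0, -1.0]]
force: [0.1, -1.2, 0.3]
finger_gap: 0.0855
gripper_force: 0.0
```

```bash
cat >> h.py <<'E'
def fit(name):
    c=bot.capture("top");W=cloud(c);cv2.imwrite(f"pics/{name}.png",c["color"])
    p=W.reshape(-1,3);p=p[~np.isnan(p[:,0])]
    q=p[(p[:,0]>.4)&(p[:,0]<.715)&(p[:,1]>-.05)&(p[:,1]<.25)&(p[:,2]>.061)&(p[:,2]<.072)]
    q=q[q[:,1]<.215]
    print(len(q),"rack bounds",np.percentile(q,[1,50,99],axis=0).round(3).tolist())
    y0=[];xs=np.arange(.47,.64,.01)
    y1=[np.percentile(q[abs(q[:,0]-x)<.006,1],97) if (abs(q[:,0]-x)<.006).sum()>4 else np.nan for x in xs]
    k=~np.isnan(y1)
    a,b=np.polyfit(xs[k],np.array(y1)[k],1)
    print("front edge deg",np.degrees(np.arctan(a)).round(2),"y@.55",round(a*.55+b,4))
E
python3 -c "
from h import *
rel(.555,0,.18,4.4);fit('top1')"
```

```text
t 6.45 pos [0.5509 0.01   0.1809] yaw 4.42 F [ 0.1 -1.2  0.3]
shift [-0.0103  0.0033  0.0009] turn z 0.02
311 rack bounds [[0.472, 0.025, 0.063], [0.484, 0.058, 0.067], [0.659, 0.115, 0.07]]
front edge deg 71.38 y@.55 0.3024
```

>>> send_rows:
  motion:
    - [[0.01, 0, 0, 0, 0, 0, -1], [0.022, 0, 0, 0, 0, 0, -1], [0.034, 0, 0, 0, 0, 0, -1], [0.046, 0, 0, 0, 0, 0, -1], [0.056, 0, 0, 0, 0, 0, -1]]

```text
time_s: 7.12
eef_pos: [0.5465, 0.066, 0.1807]
tool_rot: [[-0.077, 0.997, -0.0], [0.997, 0.077, -0.0], [-0.0, -0.0, -1.0]]
force: [0.5, -1.2, -0.3]
finger_gap: 0.0858
gripper_force: 0.0
```

```bash
python3 -c "
from h import *
rel(.55,.084,.18,4.4)
c=bot.capture('top');s=bot.capture('side')
big=lambda im,y0,y1,x0,x1:cv2.resize(im[y0:y1,x0:x1],(400,400),interpolation=cv2.INTER_CUBIC)
cv2.imwrite('pics/c4.png',np.hstack([big(c['color'],150,330,90,270),big(s['color'],80,240,180,340)]))"
```

```text
t 7.125 pos [0.5465 0.066  0.1807] yaw 4.43 F [ 0.5 -1.2 -0.3]
shift [0.0177 0.0049 0.0007] turn z 0.03
```

View pics/c4.png

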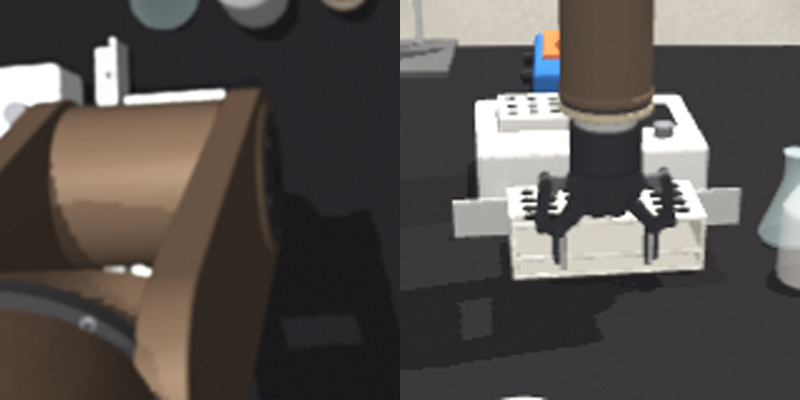

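The crops show the rack upright ahead of the fingers (right crop, 600, 230), a little short of the rail and within both its ends. I'm closing the gap slowly and watching the force.

>>> send_rows:
  motion:
    - [[0.003, 0, 0, 0, 0, 0, -1], [0.006, 0, 0, 0, 0, 0, -1], [0.008, 0, 0, 0, 0, 0, -1], [0.01, 0, 0, 0, 0, 0, -1], [0.012, 0, 0, 0, 0, 0, -1]]

```text
time_s: 7.85
eef_pos: [0.5457, 0.0771, 0.1807]
tool_rot: [[-0.077, 0.997, -0.0], [0.997, 0.077, -0.0], [-0.0, -0.0, -1.0]]
force: [0.9, -1.2, 0.1]
finger_gap: 0.0853
gripper_force: 0.0
```

>>> send_rows:
  motion:
    - [[0.001, 0, 0, 0, 0, 0, -1], [0.002, 0, 0, 0, 0, 0, -1], [0.003, 0, 0, 0, 0, 0, -1], [0.003, 0, 0, 0, 0, 0, -1]]

```text
time_s: 8.35
eef_pos: [0.5455, 0.0801, 0.1807]
tool_rot: [[-0.077, 0.997, 0.0], [0.997, 0.077, 0.0], [0.0, 0.0, -1.0]]
force: [0.0, 0.1, -0.5]
finger_gap: 0.0849
gripper_force: 0.0
```

>>> send_rows:
  motion:
    - [[0.001, 0, 0, 0, 0, 0, -1], [0.001, 0, 0, 0, 0, 0, -1], [0.0015, 0, 0, 0, 0, 0, -1]]

```text
time_s: 8.72
eef_pos: [0.5454, 0.0812, 0.1807]
tool_rot: [[-0.077, 0.997, -0.0], [0.997, 0.077, -0.0], [-0.0, -0.0, -1.0]]
force: [0.1, -11.7, 2.9]
finger_gap: 0.0856
gripper_force: 0.0
```

A force of 11.7 N shows the rack is against the rail. I'm backing off, then lifting.

>>> send_rows:
  motion:
    - [[-0.01, 0, 0, 0, 0, 0, -1], [-0.06, 0, 0, 0, 0, 0, -1], [-0.11, 0, 0, 0, 0, 0, -1], [-0.15, 0, -0.04, 0, 0, 0, -1], [-0.2, 0, -0.1, 0, 0, 0, -1]]

```text
time_s: 9.35
eef_pos: [0.5594, -0.1098, 0.269]
tool_rot: [[-0.076, 0.997, -0.002], [0.997, 0.076, 0.001], [0.001, -0.002, -1.0]]
force: [1.4, -0.4, 0.4]
finger_gap: 0.0851
gripper_force: 0.0
```

>>> send_rows:
  motion:
    - [[-0.05, 0, -0.1, 0, 0, 0, -1], [-0.1, 0, -0.1, 0, 0, 0, -1], [-0.1, 0, -0.1, 0, 0, 0, -1], [-0.1, 0, -0.1, 0, 0, 0, -1]]

```text
time_s: 9.85
eef_pos: [0.5675, -0.2088, 0.369]
tool_rot: [[-0.075, 0.997, 0.001], [0.997, 0.075, -0.0], [-0.0, 0.001, -1.0]]
force: [0.1, -0.2, 0.1]
finger_gap: 0.0856
gripper_force: 0.0
```

```bash
python3 - <<'E'
from h import *
rel(.55,.084,.18,4.4); fit("top5")
c=bot.capture('top');s=bot.capture('side');W=cloud(c).reshape(-1,3)
W=W[~np.isnan(W[:,0])]
r=W[(W[:,2]>.04)&(W[:,2]<.05)&(W[:,1]>.15)&(W[:,1]<.23)&(((W[:,0]>.38)&(W[:,0]<.43))|((W[:,0]>.665)&(W[:,0]<.71)))]
print("rail",np.polyfit(r[:,0],r[:,1],1),len(r))
big=lambda im,y0,y1,x0,x1:cv2.resize(im[y0:y1,x0:x1],(400,400),interpolation=cv2.INTER_CUBIC)
cv2.imwrite('pics/c5.png',np.hstack([big(c['color'],150,330,90,270),big(s['color'],80,240,180,340)]))
E
```

```text
t 9.85 pos [ 0.5675 -0.2088  0.369 ] yaw 4.3 F [ 0.1 -0.2  0.1]
shift [0.2934 0.0044 0.1889] turn z -0.1
4274 rack bounds [[0.444, 0.09, 0.064], [0.545, 0.142, 0.067], [0.65, 0.196, 0.07]]
front edge deg 4.95 y@.55 0.1906
rail [0.04685957 0.17404257] 115
```

View pics/c5.png

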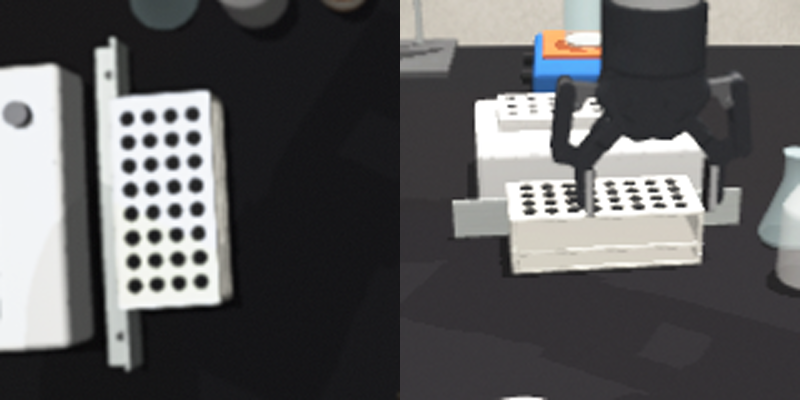

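The top crop shows the rack parallel to the rail, in contact along its length and inside both rail ends. The side crop shows it upright, and the robot is clear of everything.

```bash
python3 -c "
from plant import bot
print(bot.job_done())"
```

```text
the job is handed in; nothing more can be done
None
```

The rack was tipped upright and slid flush against the rail, between its ends, with nothing else touched; the job is handed in at about 10 s on the robot's clock, and no verdict came back.

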